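# Clamp a stone specimen and wedge-lock the slide bar

## Robot

A 7-joint arm with a two-finger parallel gripper is mounted at the origin on the work surface. World frame = base frame: x ahead of the robot, y to its left, z up, the work surface at z = 0. Lengths are in m, angles in rad, forces in N, time in s.
With the tool pointing down it reaches from about 0.4 to 0.85 m from the base axis. Payload 10.4 kg.
Tool frame: the origin (TCP) lies midway between the tips of the shut fingers; the grasp point (between the pads) lies 19 mm behind it; z points along the fingers, x is the direction in which the jaws open and shut, and the axes are right-handed (so a half turn about z gives the same grasp; the last joint's range is limited). The gripper opens to 87 mm and grips with 3 to 60 N. Pads are 19 mm wide; open, the fingers measure 117 mm over their backs; the gripper's body (75 mm by 190 mm) begins 51 mm behind the grasp point.
Start: joints at [-1.28, 0.332, -0.065, 1.46, 0.022, 1.35, -0.088], TCP at [0.193, 0.595, 0.223] pointing down, gripper open.
Joint ranges: [-2.6, 2.6], [-0.5, 2.12], [-1.47, 1.34], [0.16, 2.42], [-1.27, 4.41], [0.06, 2.06], [-2.6, 2.6]. Speed limits (rad/s): [2.22, 2.22, 2.79, 2.79, 3.14, 3.14, 3.14].

## Interface

Orientations are given as a unit quaternion [x, y, z, w].
In Python, from bench import r gives the robot as it stands. The module is installed in compiled form; this text tells all that it offers.
- The arm moves only by the tool play_rows, never from a script. Its argument "commands" is a list of rows, each a list of 7 numbers: the shift along the world's x, y, z in cm, then the turn, a rotation vector about the world's x, y, z in rad, then the finger opening in cm, from 0 to 8.7. A call has 1 to 20 rows; each row shifts and turns the commanded pose from where the row before left it; what a row does not reach is not made up. A row lasts 1/8 s, in which the tool goes at most 62.5 mm and 10.7 degrees, less where a joint would pass 70% of its speed; a pose out of reach is approached as far as the arm can. A call is refused whole if a number of a shift passes 6.25 or a number of a turn 0.188, either way. A call with a gripper value outside its range is refused whole. The fingers move at their own pace and stop on an object; "grip_force" is the grip in N (left out, the last holds). Time passes only in rows, so rows that do not move let the fingers close. It gives the time, the measured TCP pose, the force and the opening at its end, in the units of the state.
- r.read_state(): the state, without advancing time (a new reading comes with each control period).
- r.camera(name): name is "side" or "top"; returns a dict with "img" (420x560x3 uint8, red, green, blue), "K" (3x3 intrinsics, pixels), "camera_from_world" (4x4, takes a point from world to camera coordinates). Camera axes: x right, y down, z forward; pixel columns grow to the right and rows downward; lengths in m; the calibration is good to about 2 mm. A picture is of the moment at which its call begins. There is no depth.
- r.close_job(): hands the job in, once; it reports no verdict.
The state is a dict: "time": time; "joint_positions": joint angles; "joint_vel": joint speeds; "joint_torque": joint torques, N m; "ee_pos": TCP position; "eef_rot": TCP orientation; "ft_force": force on the tool from outside, world axes, zero at the start; "torque": the same for the moment, N m; "width": finger opening in m.
Only numpy, scipy, OpenCV 4.12 (cv2) and the standard library are available. Lean on these libraries where they do the work, as an engineer would, in place of code of your own. Each camera call takes 0.05 s, during which the arm holds its last target. There are 200 camera calls.

## Task

Gently push the slide bar by its black post until its rubber nose carries the terracotta-coloured specimen block home against the fence and presses on it lightly (a few newtons; it chips above 25 N). Then slide the red thumb wedge along its ramp until it jams the bar fast with a firm thumb push of about 12 N, never more than 20 N on the wedge, so that the bar stays locked and the specimen stays clamped when you let go. Leave the other things on the bench and on the fixture where they are.

Things in the scene. Friction and masses are not known exactly. Their poses are not given: they have to be found in the camera images.
- fixture: aluminium fixture plate bolted to the bench, x -180..190, y -115..80 mm, top z 12. Origin on the bench surface, on the bar's centre line; x = push direction of the bar, to the fence; y = towards the blue ramp block (x -75..75, out to y 68, top z 34); z up. Dark steel guide along the bar's other side: x -110..70, y -36..-9, top z 38.
- fence_face (a point): centre of the face of the dark steel fence, at fixture x = 165, 28 mm above the bench. The fence is 90 mm wide, 14 mm thick, top 48 mm above the bench; axes as the fixture's.
- bar: steel slide bar, 24 wide x 20 high x 200 mm long with rubber nose pad, top z 34. Origin = centre of the nose's front face, 24 mm above the bench; axes as the fixture. Slides only along fixture x, about 3 N of friction, stays where left. Starts 35 to 70 mm short of its clamped place, where the nose is at fixture x = 125. The pad yields some 1.5 mm at 4 N, 2 mm at 9 N.
- bar_post (a point): middle of the black upright post on the bar's rear end, 188 mm behind the nose face, 61 mm above the bench. Post 16 x 16 mm, standing from the bar's top (z 34) up to z 77 mm.
- shoe: thin brass shoe, 60 x 6 x 18 mm, between wedge and bar at fixture x = 12; it moves only a fraction of a mm across the bar, and presses on the bar's side when the wedge jams. Origin = its centre.
- wedge: red thumb wedge, 60 mm long, 20 high, top z 34; slides only along its ramp: 10 degrees from fixture +x towards the bar (fixture x, y: cos10, -sin10). Drags with about 2 N, stays where left. Meets the shoe after 20 to 65 mm (fits differ, unknown beforehand); then the push rises steeply, 4 to 10 N per mm. Axes as the fixture; origin on its face towards the bar, mid-length, 24 mm up.
- wedge_tab (a point): middle of the upright red thumb tab on the wedge, 61 mm above the bench. Tab 16 mm (fixture x) x 14 mm (y), z 34 to 77 mm. A push on it of 8 to 18 N, drag included, jams the wedge well: the shoe then presses on the bar's side about as hard as you push (1.0 to 1.4 times), and this stays when you let go, unless the tab is pulled back.
- specimen: terracotta-coloured stone block 40 (x) x 50 (y) x 30 mm high, 0.11 to 0.23 kg, loose on the plate between nose and fence, nearly square to them, 10 to 30 mm short of the fence. Origin = centre of its underside; x along fixture x. Home: origin at fixture x = 145 mm.
- spare_block: bystander: white block 40 x 50 x 30 mm lying on the fixture's plate on the side away from the ramp. Origin = centre of underside.
- brush: bystander: brush 160 mm long lying on the fixture's plate on the side away from the ramp.
- water: bystander: clear water bottle, 64 mm diameter, 190 mm tall, left of the fixture.
- grit_jar: bystander: amber jar with steel cap, 70 mm diameter, 80 mm tall, right of the fixture.
- puck: bystander: black polishing puck, 76 mm diameter, 30 mm high, right side.
- sanding_block: bystander: cork sanding block 100 x 60 x 30 mm, left side.
- screwdriver: bystander: screwdriver lying on the far side of the bench.
Things that resemble listed ones, but are neither listed nor needed, are in the scene too. Leave any blue or pink look-alike of the specimen alone.

How it is judged:
On the way, in this order (a step that is already met when the one before it is completed fails the run):
1. the bar's nose has pushed the specimen home against the fence (within 2 mm) and presses on it (x of specimen in the frame of fixture above 0.143 m and z of specimen in the frame of fixture below 0.016 m and angle between the x axis of specimen and the x axis of fixture, either way round below 0.06 rad and contact force between bar and specimen above 0.8 N), for 0.2 s.
2. the wedge is jammed: the shoe presses on the bar with more than 7 N (all of step 1 and contact force between shoe and bar above 7 N), for 0.3 s.
At the end, for the whole second after the job is handed in: The specimen stands flat against the fence (within 2 mm, square within 0.06 rad), the bar's nose still presses on it with more than 0.8 N, the wedge keeps the shoe pressed on the bar with more than 7 N, and bar and specimen are at rest (all of step 2 and linear speed of each of bar, specimen below 0.005 m/s); the robot touches nothing.
It fails at once if the specimen is pressed by the bar with more than 25 N (contact force between bar and specimen above 25 N).
It fails at once if the wedge is overdriven: the shoe presses on the bar with more than 32 N (a push of well over 20 N on the wedge) (contact force between shoe and bar above 32 N).
It fails at once if a bystander (spare block, brush, bottle, jar, puck, sanding block or screwdriver) is moved by more than 20 mm (distance of any of spare_block, brush, water, grit_jar, puck, sanding_block, screwdriver from where it was at the start of the episode above 0.02 m).
It also fails if it takes over 61 s, if anything falls off the work surface, if the arm or the gripper's body presses on something with over 40 N, if the wrist force passes 120 N, or if a joint passes its speed limit or range.

## Working session

There is one attempt and no reset: what is moved stays moved. The work goes in short steps, Python scripts to look and compute and a tool call to move; the robot and the scene stay as the last step left them, time stands still between calls to the robot, and variables do not carry over. Pictures are saved under pics/ and viewed, about 8 in all and at most 12, crops included, and the job is handed in when it is done.

Besides the shell and the picture viewer there is one more tool, called in YAML: its name, and indented under it one key for each argument. play_rows: Moves the arm, as the interface text tells. Its arguments: {"type":"object","properties":{"commands":{"type":"array","items":{"type":"array","items":{"type":"number"}}},"grip_force":{"type":"number"}},"required":["commands"]}

```bash
mkdir -p pics; cat > h.py <<'E'
import numpy as np, cv2
from bench import r
def snap(n,f):
    c=r.camera(n); cv2.imwrite('pics/'+f,c['img'][:,:,::-1]); return c
def ray(c,u,v):
    K=np.array(c['K']);T=np.array(c['camera_from_world']);R=T[:3,:3];o=-R.T@T[:3,3]
    return o,R.T@np.linalg.solve(K,[u,v,1.])
def onz(c,u,v,z):
    o,d=ray(c,u,v); return o+d*(z-o[2])/d[2]
def proj(c,p):
    q=np.array(c['camera_from_world'])@np.append(p,1); q=np.array(c['K'])@q[:3]; return q[:2]/q[2]
E
python3 - <<'E'
from h import *
import pickle
C={}
for n in('top','side'): C[n]=snap(n,n+'0.png')
pickle.dump(C,open('c0.pkl','wb'))
a=[cv2.imread(f'pics/{n}0.png') for n in('top','side')]
cv2.imwrite('pics/s.png',a[0])
s=r.read_state();print(s['time'],s['ee_pos'],s['eef_rot'],s['ft_force'],s['width'])
E
```

```text
0.1 [0.19284035 0.59415398 0.22183792] [ 8.08911982e-01  5.87929436e-01 -4.73632881e-04  3.99081415e-04] [ 0.13262068 -0.56013195  0.17764807] 0.0868174543084779
```

View pics/top0.png

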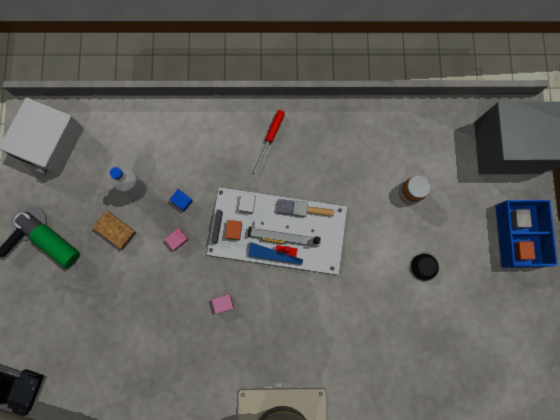

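View pics/side0.png

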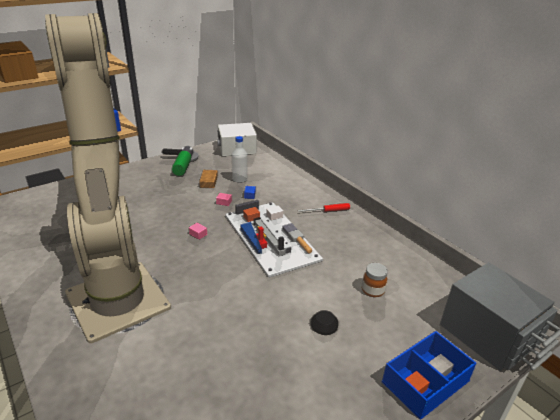

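Top view: the plate is at px (208–347, 188–273), with the fence at its left end (217,227), so the push runs left. The terracotta block on the plate (233,230) lies between nose and fence and is the specimen. The one in the blue bin (526,250) is a look-alike. The post is at about (317,240) and the red tab at about (280,249).

```bash
cat > m.py <<'E'
from h import *
import pickle
C=pickle.load(open('c0.pkl','rb')); c=C['top']; im=c['img']
hsv=cv2.cvtColor(im,cv2.COLOR_RGB2HSV)
roi=np.zeros(im.shape[:2],np.uint8); roi[180:285,195:360]=1
m=((hsv[...,2]>185)&(hsv[...,1]<40)&(roi>0)).astype(np.uint8)
pts=np.argwhere(m)[:,::-1]
ct,_=cv2.findContours(m,cv2.RETR_EXTERNAL,cv2.CHAIN_APPROX_NONE)
k=max(ct,key=cv2.contourArea); rect=cv2.minAreaRect(cv2.convexHull(k)); b=cv2.boxPoints(rect); print(rect)
W=np.array([onz(c,u,v,.012) for u,v in b]); print(W.round(4)); print([np.linalg.norm(W[i]-W[i-1]).round(4) for i in range(4)])
z=lambda n,u0,v0,u1,v1: cv2.resize(cv2.cvtColor(C[n]['img'],cv2.COLOR_RGB2BGR)[v0:v1,u0:u1],None,fx=5,fy=5,interpolation=cv2.INTER_CUBIC)
cv2.imwrite('pics/ztop.png',z('top',200,180,356,280)); cv2.imwrite('pics/zside.png',z('side',215,190,335,280))
E
python3 m.py
```

```text
Traceback (most recent call last):
  File "m.py", line 9, in <module>
    k=max(ct,key=cv2.contourArea); rect=cv2.minAreaRect(cv2.convexHull(k)); b=cv2.boxPoints(rect); print(rect)
ValueError: max() iterable argument is empty
```

```bash
sed -i 's/^m=.*/g=cv2.cvtColor(im,cv2.COLOR_RGB2GRAY)\nt=cv2.threshold(g[180:285,195:360],0,255,cv2.THRESH_OTSU)[0]; print(t,g[195,225],g[190,200]); m=((g>t)\&(roi>0)).astype(np.uint8)/' m.py; python3 m.py
```

```text
129.0 160 114
((277.5040588378906, 230.27334594726562), (132.9073028564453, 68.52098083496094), 8.61564826965332)
[[ 0.473   0.2022  0.012 ]
 [ 0.665   0.1759  0.012 ]
 [ 0.6047 -0.196   0.012 ]
 [ 0.4147 -0.1602  0.012 ]]
[np.float64(0.3671), np.float64(0.1938), np.float64(0.3767), np.float64(0.1933)]
```

View pics/ztop.png

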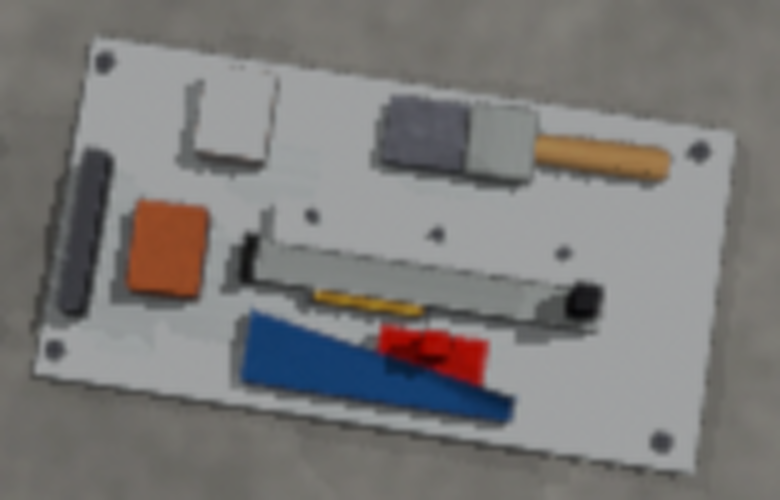

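View pics/zside.png

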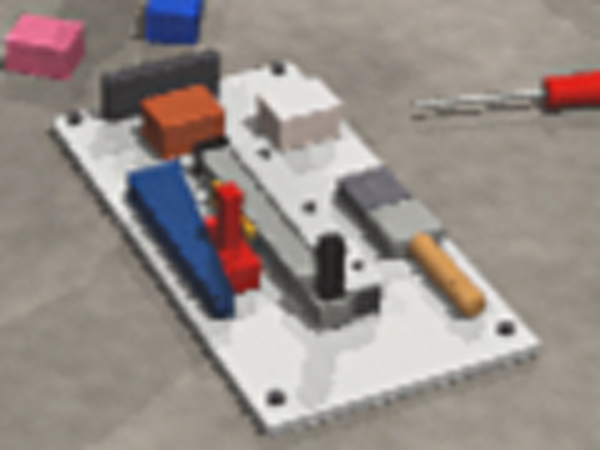

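```bash
cat > f.py <<'E'
from h import *
import pickle,json
C=pickle.load(open('c0.pkl','rb')); c=C['top']
P=lambda u,v:((u+.5)/5-.5+200,(v+.5)/5-.5+180)
cor=[(95,38),(735,130),(693,470),(35,375)]; F=np.array([[190,-115],[-180,-115],[-180,80],[190,80]])/1000
W=np.array([onz(c,*P(*q),.012)[:2] for q in cor])
fm,wm=F.mean(0),W.mean(0); U,S,V=np.linalg.svd((F-fm).T@(W-wm)); D=np.diag([1,np.sign(np.linalg.det(U@V))]); R=(U@D@V).T
t=wm-R@fm; res=(F@R.T+t-W)*1000; print('res',res.round(1).tolist())
print('origin',t.round(4),'fx',R[:,0].round(4),'ang',np.degrees(np.arctan2(R[1,0],R[0,0])).round(2))
np.savez('fix.npz',R=R,t=t)
fx=lambda w:((w[:2]-t)@R*1000).round(1)
for n,q,z in [('posttop',(583,300),.077),('tabtop',(432,345),.077),('spec',(168,248),.042),('wedgeL',(382,327),.034),('wedgeR',(488,342),.034),('noseTop',(247,235),.034),('noseBot',(241,283),.034),('fence',(100,150),.048),('fence',(63,312),.048),('fenceR',(113,152),.048),('brushend',(668,163),.02)]:
    w=onz(c,*P(*q),z); print(n,w.round(4),fx(w))
s=C['side']; P2=lambda u,v:((u+.5)/5-.5+215,(v+.5)/5-.5+190)
for n,q,z in [('posttop',(330,240),.077),('tabtop',(230,189),.077),('corner',(278,62),.012),('corner',(540,350),.012),('corner',(265,430),.012),('corner',(52,122),.012),('spectop',(182,108),.042)]:
    w=onz(s,*P2(*q),z); print('side',n,w.round(4),fx(w))
E
python3 f.py
```

```text
res [[1.4, 2.1], [0.4, -1.3], [-1.5, -1.8], [-0.4, 0.9]]
origin [0.5214 0.0032] fx [0.1539 0.9881] ang 81.15
posttop [ 0.5033 -0.0953  0.077 ] [-100.1    2.7]
tabtop [ 0.4801 -0.0148  0.077 ] [-24.1  38. ]
spec [0.5379 0.1272 0.042 ] [125.1   2.7]
wedgeL [0.4945 0.0106 0.034 ] [ 3.2 27.7]
wedgeR [ 0.4857 -0.0473  0.034 ] [-55.4  27.5]
noseTop [0.5459 0.0843 0.034 ] [ 84.  -11.8]
noseBot [0.5194 0.0877 0.034 ] [83.2 15. ]
fence [0.5915 0.1642 0.048 ] [169.9 -44.6]
fence [0.5027 0.1833 0.048 ] [175.1  46.2]
fenceR [0.5904 0.1571 0.048 ] [162.7 -44.5]
brushend [ 0.5868 -0.1513  0.02  ] [-142.6  -88.4]
side posttop [ 0.5007 -0.0983  0.077 ] [-103.4    4.8]
side tabtop [ 0.4785 -0.0175  0.077 ] [-27.   39.1]
side corner [0.6519 0.1761 0.012 ] [ 191.  -102.3]
side corner [ 0.5971 -0.1979  0.012 ] [-187.1 -105.8]
side corner [ 0.4073 -0.1638  0.012 ] [-182.5   87. ]
side corner [0.4673 0.1986 0.012 ] [184.8  83.4]
side spectop [0.5322 0.1245 0.042 ] [121.5   7.9]
```

Corner fit residuals are ≤2 mm. The two views agree on the post (about 0.502, -0.097) and the tab (about 0.479, -0.016), and specimen and fence sit where they should. Travelling high to behind the post.

play_rows:
  commands:
    - [2.3,-3.3,0.3,0,0,0.016,0]
    - [2.3,-3.3,0.3,0,0,0.016,0]
    - [2.3,-3.3,0.3,0,0,0.016,0]
    - [2.3,-3.3,0.3,0,0,0.016,0]
    - [2.3,-3.3,0.3,0,0,0.016,0]
    - [2.3,-3.3,0,0,0,0.016,0]
    - [2.3,-3.3,0,0,0,0.016,0]
    - [2.3,-3.3,0,0,0,0.016,0]
    - [2.3,-3.3,0,0,0,0.016,0]
    - [0.9,-4,0,0,0,0.016,0]
    - [0.9,-4,0,0,0,0,0]
    - [0.9,-4,0,0,0,0,0]
    - [0.9,-4,0,0,0,0,0]
    - [0.9,-4,0,0,0,0,0]
    - [0.9,-4,0,0,0,0,0]
    - [0.9,-4,0,0,0,0,0]
    - [0.9,-4,0,0,0,0,0]
    - [0.9,-4,0,0,0,0,0]
    - [0.9,-4,0,0,0,0,0]
    - [0,0,0,0,0,0,0]

```text
time: 2.6
ee_pos: [0.4896, -0.1057, 0.2374]
eef_rot: [0.761, 0.649, -0.0, 0.0]
ft_force: [0.3, 0.6, -0.2]
width: 0.0004
```

play_rows:
  commands:
    - [0.3,-1.9,0,0,0,0,0]
    - [0.3,-1.9,0,0,0,0,0]
    - [0,0,-4,0,0,0,0]
    - [0,0,-4,0,0,0,0]
    - [0,0,-4,0,0,0,0]
    - [0,0,-3,0,0,0,0]
    - [0,0,-2,0,0,0,0]
    - [0,0,-1.2,0,0,0,0]
    - [0,0,0,0,0,0,0]
    - [0,0,0,0,0,0,0]

```text
time: 3.85
ee_pos: [0.4964, -0.1404, 0.0563]
eef_rot: [0.759, 0.651, 0.0, 0.0]
ft_force: [-0.2, 0.2, -0.4]
width: 0.0003
```

```bash
python3 - <<'E'
from h import *
a=snap('top','a.png');b=snap('side','b.png')
z=lambda c,u0,v0,u1,v1: cv2.resize(c['img'][v0:v1,u0:u1,::-1],None,fx=4,fy=4,interpolation=cv2.INTER_CUBIC)
cv2.imwrite('pics/ab.png',np.hstack([z(a,230,195,330,295),z(b,230,190,330,290)]))
s=r.read_state();print(s['ee_pos'],s['ft_force'],proj(a,s['ee_pos']),proj(b,s['ee_pos']))
E
```

```text
[ 0.49648939 -0.14050951  0.05638333] [-1.13791939 -0.24336861  1.234334  ] [332.19120698 242.86096838] [287.18071784 250.12633453]
```

View pics/ab.png

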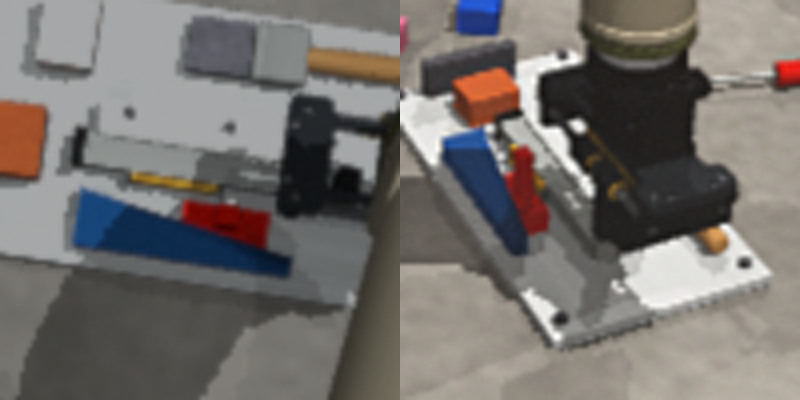

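The gripper stands clear behind the post, and the pixels match the state. Advancing along (0.154, 0.988).

play_rows:
  commands:
    - [0.046,0.3,0,0,0,0,0]
    - [0.046,0.3,0,0,0,0,0]
    - [0.046,0.3,0,0,0,0,0]
    - [0.046,0.3,0,0,0,0,0]
    - [0.046,0.3,0,0,0,0,0]
    - [0.046,0.3,0,0,0,0,0]
    - [0.046,0.3,0,0,0,0,0]
    - [0.046,0.3,0,0,0,0,0]
    - [0.046,0.3,0,0,0,0,0]
    - [0.046,0.3,0,0,0,0,0]

```text
time: 5.2
ee_pos: [0.5004, -0.111, 0.0556]
eef_rot: [0.76, 0.65, -0.0, 0.0]
ft_force: [-0.9, -3.4, -0.3]
width: 0.0005
```

```bash
cat > look.py <<'E'
from h import *
f=np.load('fix.npz');R,t=f['R'],f['t']
c=snap('top','l.png');im=c['img'];hsv=cv2.cvtColor(im,cv2.COLOR_RGB2HSV)
def blob(m,n,z):
    q=np.argwhere(m)[:,::-1]; q=q[(q[:,0]>205)&(q[:,0]<345)&(q[:,1]>185)&(q[:,1]<275)]
    u=q.mean(0);w=onz(c,*u,z);print(n,len(q),u.round(2),((w[:2]-t)@R*1000).round(1))
H,S,V=hsv[...,0].astype(int),hsv[...,1],hsv[...,2]
blob((H>=5)&(H<=14)&(S>150)&(V>100)&(np.arange(560)[None]<275),'spec',.042)
blob(((H<4)|(H>175))&(S>190)&(V>90),'red',.04)
s=r.read_state();F=np.array(s['ft_force']);print(s['time'],s['ee_pos'].round(4),'fix',((s['ee_pos'][:2]-t)@R*1000).round(1),'Ffix',(F[:2]@R).round(2),F[2].round(2))
E
python3 look.py
```

```text
spec 237 [233.03 229.39] [125.5   3.3]
red 92 [285.41 248.9 ] [-23.6  35.2]
5.25 [ 0.5005 -0.1105  0.0556] fix [-115.5    3.1] Ffix [-2.49  0.59] -0.09
```

play_rows:
  commands:
    - [0.046,0.3,0,0,0,0,0]
    - [0.046,0.3,0,0,0,0,0]
    - [0.046,0.3,0,0,0,0,0]
    - [0.046,0.3,0,0,0,0,0]
    - [0.046,0.3,0,0,0,0,0]
    - [0.046,0.3,0,0,0,0,0]
    - [0.046,0.3,0,0,0,0,0]
    - [0.046,0.3,0,0,0,0,0]
    - [0.023,0.15,0,0,0,0,0]

```text
time: 6.38
ee_pos: [0.5045, -0.0848, 0.0556]
eef_rot: [0.759, 0.651, 0.0, 0.0]
ft_force: [1.5, -4.0, -0.6]
width: 0.0003
```

```bash
python3 look.py
```

```text
spec 238 [229.68 228.65] [134.8   2.6]
red 96 [285.95 248.94] [-25.1  35.1]
6.425 [ 0.5046 -0.0846  0.0556] fix [-89.3   3.1] Ffix [-3.28 -1.62] -0.54
```

play_rows:
  commands:
    - [0.023,0.15,0,0,0,0,0]
    - [0.023,0.15,0,0,0,0,0]
    - [0.023,0.15,0,0,0,0,0]
    - [0.023,0.15,0,0,0,0,0]
    - [0.008,0.05,0,0,0,0,0]
    - [0,0,0,0,0,0,0]

```text
time: 7.18
ee_pos: [0.5055, -0.0783, 0.0556]
eef_rot: [0.759, 0.651, 0.0, -0.0]
ft_force: [1.2, -4.1, -0.8]
width: 0.0003
```

```bash
python3 look.py
```

```text
spec 244 [227.18 228.24] [141.7   2.5]
red 80 [284.18 248.6 ] [-20.2  34.9]
7.225 [ 0.5055 -0.0783  0.0556] fix [-83.    3.2] Ffix [-2.71 -1.36] -0.9
```

play_rows:
  commands:
    - [0.008,0.05,0,0,0,0,0]
    - [0.008,0.05,0,0,0,0,0]
    - [0.008,0.05,0,0,0,0,0]
    - [0,0,0,0,0,0,0]

```text
time: 7.72
ee_pos: [0.5057, -0.077, 0.0556]
eef_rot: [0.759, 0.651, 0.0, -0.0]
ft_force: [1.8, -3.8, -0.3]
width: 0.0004
```

```bash
python3 look.py
```

```text
spec 245 [226.69 228.19] [143.1   2.5]
red 75 [283.71 248.59] [-18.9  35. ]
7.775 [ 0.5057 -0.0769  0.0556] fix [-81.6   3.1] Ffix [-3.78 -1.62] 0.19
```

play_rows:
  commands:
    - [0.008,0.05,0,0,0,0,0]
    - [0.008,0.05,0,0,0,0,0]
    - [0,0,0,0,0,0,0]

```text
time: 8.15
ee_pos: [0.5058, -0.0759, 0.0556]
eef_rot: [0.759, 0.651, 0.0, -0.0]
ft_force: [2.4, -5.0, -0.4]
width: 0.0003
```

play_rows:
  commands:
    - [0.008,0.05,0,0,0,0,0]
    - [0.008,0.05,0,0,0,0,0]
    - [0,0,0,0,0,0,0]

```text
time: 8.52
ee_pos: [0.506, -0.0749, 0.0556]
eef_rot: [0.759, 0.651, 0.0, -0.0]
ft_force: [0.8, -4.8, 0.2]
width: 0.0004
```

```bash
python3 look.py
```

```text
spec 247 [225.95 228.06] [145.1   2.5]
red 73 [283.3  248.53] [-17.8  35. ]
8.575 [ 0.506  -0.0749  0.0556] fix [-79.5   3.2] Ffix [-3.98 -1.59] -0.07
```

play_rows:
  commands:
    - [0.008,0.05,0,0,0,0,0]
    - [0,0,0,0,0,0,0]

```text
time: 8.82
ee_pos: [0.506, -0.0748, 0.0556]
eef_rot: [0.759, 0.651, -0.0, 0.0]
ft_force: [2.2, -6.0, -0.2]
width: 0.0004
```

play_rows:
  commands:
    - [0.008,0.05,0,0,0,0,0]
    - [0,0,0,0,0,0,0]

```text
time: 9.07
ee_pos: [0.5061, -0.0747, 0.0556]
eef_rot: [0.76, 0.65, -0.0, 0.0]
ft_force: [1.6, -7.8, 0.4]
width: 0.0001
```

```bash
python3 look.py
```

```text
spec 246 [225.92 228.06] [145.2   2.5]
red 74 [283.23 248.5 ] [-17.6  35. ]
9.125 [ 0.506  -0.0747  0.0556] fix [-79.3   3.2] Ffix [-6.63 -2.27] -0.51
```

Specimen stopped moving at 145 and force is rising at a standstill, so it is home. One more small step, then back off.

play_rows:
  commands:
    - [0.008,0.05,0,0,0,0,0]
    - [0,0,0,0,0,0,0]
    - [0,0,0,0,0,0,0]
    - [0,0,0,0,0,0,0]

```text
time: 9.62
ee_pos: [0.506, -0.0747, 0.0556]
eef_rot: [0.76, 0.65, -0.0, 0.0]
ft_force: [1.1, -8.6, 0.3]
width: 0.0007
```

```bash
python3 look.py
```

```text
spec 246 [225.92 228.06] [145.2   2.5]
red 74 [283.23 248.5 ] [-17.6  35. ]
9.675 [ 0.5061 -0.0747  0.0556] fix [-79.3   3.1] Ffix [-8.13 -2.92] -0.78
```

play_rows:
  commands:
    - [-0.016,-0.1,0,0,0,0,0]
    - [-0.016,-0.1,0,0,0,0,0]
    - [-0.031,-0.2,0,0,0,0,0]
    - [-0.06,-0.4,0,0,0,0,0]
    - [-0.06,-0.4,0,0,0,0,0]
    - [0,0,3,0,0,0,0]
    - [0,0,3.5,0,0,0,0]
    - [-1.0,1.1,0,0,0,0,0]
    - [-1.0,1.1,0,0,0,0,0]
    - [-0.9,1.2,0,0,0,0,0]
    - [0,0,0,0,0,0,0]

```text
time: 11.05
ee_pos: [0.4745, -0.0505, 0.12]
eef_rot: [0.759, 0.651, -0.0, -0.001]
ft_force: [-0.4, -1.5, 0.3]
width: 0.0004
```

```bash
python3 look.py; python3 - <<'E'
from h import *
a=snap('top','a2.png');b=snap('side','b2.png')
z=lambda c,u0,v0,u1,v1: cv2.resize(c['img'][v0:v1,u0:u1,::-1],None,fx=4,fy=4,interpolation=cv2.INTER_CUBIC)
cv2.imwrite('pics/ab2.png',np.hstack([z(a,215,195,315,295),z(b,230,190,330,290)]))
E
```

```text
spec 246 [225.92 228.06] [145.2   2.5]
red 25 [280.2  247.12] [-8.9 32.4]
11.1 [ 0.475  -0.0512  0.1202] fix [-60.9  37.4] Ffix [ 0.17 -0.58] 0.85
```

View pics/ab2.png

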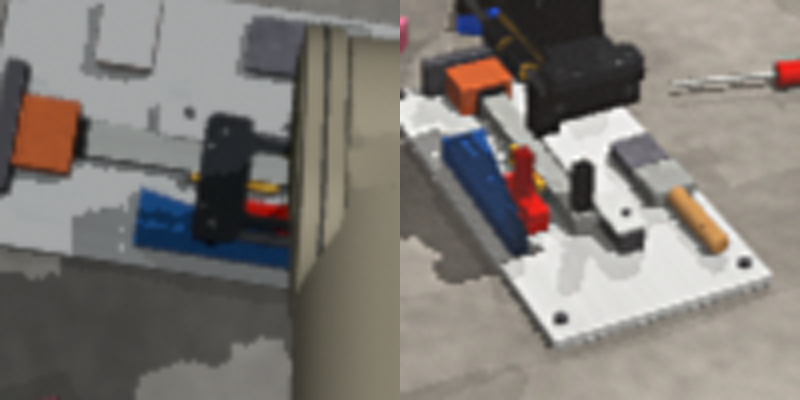

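```bash
python3 - <<'E'
from h import *
b=r.camera('side');f=np.load('fix.npz');R,t=f['R'],f['t']
p=r.read_state()['ee_pos'].copy()
for dz in(0,.03,.07,.1): print(dz,((proj(b,p+[0,0,dz])-[230,190])*4).round()+[400,0])
for q in [(-25,37),(-41,37)]: 
  w=t+R@np.array(q)/1000; print(q,((proj(b,np.append(w,.061))-[230,190])*4).round()+[400,0])
E
```

```text
0 [544. 127.]
0.03 [544.  96.]
0.07 [545.  52.]
0.1 [546.  19.]
(-25, 37) [524. 164.]
(-41, 37) [532. 174.]
```

The side view matches: fingertips projected at (544,127), tab at (525,170). The specimen sits against the fence with the nose on it. Descending behind the tab.

play_rows:
  commands:
    - [0,0,-2,0,0,0,0]
    - [0,0,-2.5,0,0,0,0]
    - [0,0,-2,0,0,0,0]
    - [0,0,0,0,0,0,0]
    - [0.046,0.3,0,0,0,0,0]
    - [0.046,0.3,0,0,0,0,0]
    - [0.046,0.3,0,0,0,0,0]
    - [0,0,0,0,0,0,0]

```text
time: 12.25
ee_pos: [0.477, -0.0421, 0.0559]
eef_rot: [0.759, 0.651, 0.0, 0.0]
ft_force: [-0.6, -0.5, -0.4]
width: 0.0001
```

play_rows:
  commands:
    - [0.065,0.19,0,0,0,0,0]
    - [0.065,0.19,0,0,0,0,0]
    - [0.065,0.19,0,0,0,0,0]
    - [0.065,0.19,0,0,0,0,0]
    - [0,0,0,0,0,0,0]

```text
time: 12.88
ee_pos: [0.4794, -0.0347, 0.0556]
eef_rot: [0.759, 0.651, 0.0, -0.0]
ft_force: [0.4, 0.3, 0.2]
width: 0.0006
```

```bash
python3 look.py
```

```text
spec 246 [225.92 228.06] [145.2   2.5]
red 0 [nan nan] [nan nan]
12.925 [ 0.4794 -0.0349  0.0556] fix [-44.1  35.6] Ffix [0.16 0.18] -1.24look.py:6: RuntimeWarning: Mean of empty slice.
  u=q.mean(0);w=onz(c,*u,z);print(n,len(q),u.round(2),((w[:2]-t)@R*1000).round(1))
  ret = um.true_divide(
```

play_rows:
  commands:
    - [0.065,0.19,0,0,0,0,0]
    - [0.065,0.19,0,0,0,0,0]
    - [0.065,0.19,0,0,0,0,0]
    - [0.065,0.19,0,0,0,0,0]
    - [0.065,0.19,0,0,0,0,0]
    - [0.065,0.19,0,0,0,0,0]
    - [0.065,0.19,0,0,0,0,0]
    - [0,0,0,0,0,0,0]

```text
time: 13.92
ee_pos: [0.484, -0.0213, 0.0556]
eef_rot: [0.759, 0.651, 0.0, -0.0]
ft_force: [-0.7, -0.9, -1.0]
width: 0.0002
```

play_rows:
  commands:
    - [0.065,0.19,0,0,0,0,0]
    - [0.065,0.19,0,0,0,0,0]
    - [0,0,0,0,0,0,0]

```text
time: 14.3
ee_pos: [0.4853, -0.0175, 0.0556]
eef_rot: [0.759, 0.651, 0.0, -0.0]
ft_force: [1.0, -1.0, -0.8]
width: 0.0006
```

play_rows:
  commands:
    - [0.065,0.19,0,0,0,0,0]
    - [0.065,0.19,0,0,0,0,0]
    - [0,0,0,0,0,0,0]

```text
time: 14.68
ee_pos: [0.4866, -0.0137, 0.0556]
eef_rot: [0.759, 0.651, 0.0, -0.0]
ft_force: [-0.0, -1.6, -0.3]
width: 0.0004
```

```bash
cat > red.py <<'E'
from h import *
import pickle
b=snap('side','b3.png')
for c in (pickle.load(open('c0.pkl','rb'))['side'],b):
    h=cv2.cvtColor(c['img'],cv2.COLOR_RGB2HSV)[190:285,220:285]
    m=((h[...,0]<4)|(h[...,0]>175))&(h[...,1]>180)&(h[...,2]>80)
    q=np.argwhere(m)[:,::-1]+[220,190];print(len(q),q.mean(0).round(1),q.min(0),q.max(0))
s=r.read_state();print(s['ft_force'],proj(b,s['ee_pos']))
E
python3 red.py
```

```text
94 [261.7 238. ] [257 227] [266 247]
53 [260.6 237.7] [255 231] [264 243]
[-0.66001496 -0.95345373 -0.23933169] [261.96517074 231.35201634]
```

```bash
python3 - <<'E'
import cv2
a=cv2.imread('pics/b3.png')[195:275,225:325]; cv2.imwrite('pics/b3z.png',cv2.resize(a,None,fx=7,fy=7,interpolation=cv2.INTER_CUBIC))
E
```

```text
(no output)
```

View pics/b3z.png

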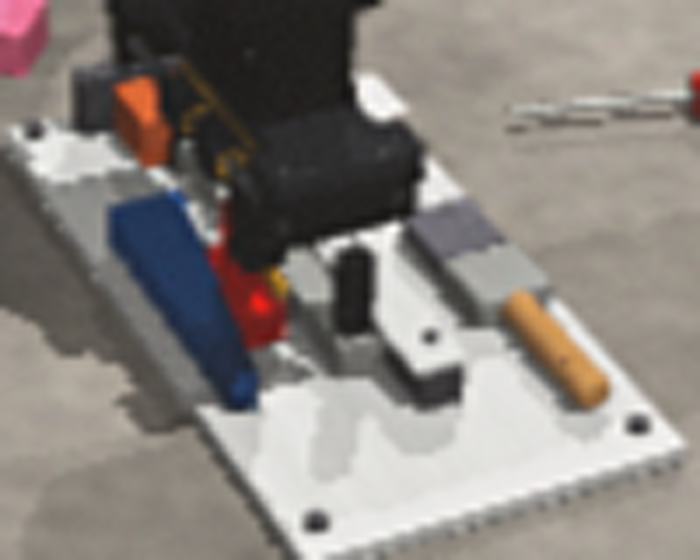

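The finger sits right behind the red tab at crop (235,240), and the wedge has moved forward. Continuing.

play_rows:
  commands:
    - [0.065,0.19,0,0,0,0,0]
    - [0.065,0.19,0,0,0,0,0]
    - [0.065,0.19,0,0,0,0,0]
    - [0,0,0,0,0,0,0]

```text
time: 15.22
ee_pos: [0.4886, -0.008, 0.0556]
eef_rot: [0.759, 0.651, 0.0, -0.0]
ft_force: [0.2, 0.2, -0.7]
width: 0.0006
```

play_rows:
  commands:
    - [0.065,0.19,0,0,0,0,0]
    - [0.065,0.19,0,0,0,0,0]
    - [0,0,0,0,0,0,0]

```text
time: 15.6
ee_pos: [0.4899, -0.0042, 0.0556]
eef_rot: [0.759, 0.651, 0.0, -0.0]
ft_force: [-0.1, -1.9, 0.4]
width: 0.0006
```

play_rows:
  commands:
    - [0.065,0.19,0,0,0,0,0]
    - [0.065,0.19,0,0,0,0,0]
    - [0,0,0,0,0,0,0]

```text
time: 15.98
ee_pos: [0.4912, -0.0004, 0.0556]
eef_rot: [0.759, 0.651, 0.0, -0.0]
ft_force: [0.4, -1.4, -1.1]
width: 0.0006
```

play_rows:
  commands:
    - [0.065,0.19,0,0,0,0,0]
    - [0.065,0.19,0,0,0,0,0]
    - [0,0,0,0,0,0,0]

```text
time: 16.35
ee_pos: [0.4925, 0.0034, 0.0556]
eef_rot: [0.759, 0.651, 0.0, -0.0]
ft_force: [0.6, -2.1, -0.6]
width: -0.0001
```

play_rows:
  commands:
    - [0.065,0.19,0,0,0,0,0]
    - [0.065,0.19,0,0,0,0,0]
    - [0,0,0,0,0,0,0]

```text
time: 16.73
ee_pos: [0.4938, 0.0072, 0.0556]
eef_rot: [0.759, 0.651, 0.0, -0.0]
ft_force: [-0.2, -2.2, -0.9]
width: 0.0004
```

play_rows:
  commands:
    - [0.065,0.19,0,0,0,0,0]
    - [0.065,0.19,0,0,0,0,0]
    - [0,0,0,0,0,0,0]

```text
time: 17.1
ee_pos: [0.495, 0.0108, 0.0556]
eef_rot: [0.759, 0.651, -0.0, -0.0]
ft_force: [-0.1, -2.0, -0.2]
width: 0.0004
```

play_rows:
  commands:
    - [0.065,0.19,0,0,0,0,0]
    - [0.065,0.19,0,0,0,0,0]
    - [0,0,0,0,0,0,0]

```text
time: 17.48
ee_pos: [0.4954, 0.0121, 0.0555]
eef_rot: [0.76, 0.65, -0.002, 0.0]
ft_force: [-4.4, -11.5, 5.6]
width: 0.0004
```

Contact: about 12.3 N along the ramp. Holding and re-reading.

play_rows:
  commands:
    - [0,0,0,0,0,0,0]
    - [0,0,0,0,0,0,0]

```text
time: 17.73
ee_pos: [0.4954, 0.0121, 0.0555]
eef_rot: [0.76, 0.65, -0.001, 0.0]
ft_force: [-4.9, -11.4, 5.2]
width: 0.0005
```

play_rows:
  commands:
    - [0,0,0,0,0,0,0]

```text
time: 17.85
ee_pos: [0.4954, 0.0121, 0.0555]
eef_rot: [0.76, 0.65, -0.001, 0.0]
ft_force: [-3.7, -10.8, 6.0]
width: 0.0003
```

play_rows:
  commands:
    - [-0.03,-0.1,0,0,0,0,0]
    - [-0.03,-0.1,0,0,0,0,0]
    - [-0.03,-0.1,0,0,0,0,0]
    - [-0.065,-0.2,0,0,0,0,0]
    - [-0.1,-0.4,0,0,0,0,0]
    - [-0.1,-0.4,0,0,0,0,0]
    - [0,0,2,0,0,0,0]
    - [0,0,4,0,0,0,0]
    - [0,0,5,0,0,0,0]
    - [0,0,5,0,0,0,0]
    - [-1,-4,2,0,0,0,0]
    - [-1,-4,0,0,0,0,0]
    - [-1,-4,0,0,0,0,0]
    - [-1,-4,0,0,0,0,0]
    - [0,-4,0,0,0,0,0]
    - [0,-4,0,0,0,0,0]
    - [0,-4,0,0,0,0,0]
    - [0,0,0,0,0,0,0]

```text
time: 20.1
ee_pos: [0.4515, -0.2817, 0.2356]
eef_rot: [0.761, 0.649, -0.001, 0.0]
ft_force: [-0.1, 0.6, -0.7]
width: 0.0003
```

```bash
python3 look.py; python3 - <<'E'
from h import *
a=snap('top','a4.png');b=snap('side','b4.png')
z=lambda c,u0,v0,u1,v1: cv2.resize(c['img'][v0:v1,u0:u1,::-1],None,fx=4,fy=4,interpolation=cv2.INTER_CUBIC)
cv2.imwrite('pics/ab4.png',np.hstack([z(a,210,195,310,295),z(b,230,190,330,290)]))
E
```

```text
spec 260 [228.21 228.72] [138.7   3.4]
red 115 [270.4  244.36] [18.6 28.8]
20.15 [ 0.4521 -0.2798  0.2354] fix [-290.3   24.9] Ffix [0.46 0.11] 0.22
```

View pics/ab4.png

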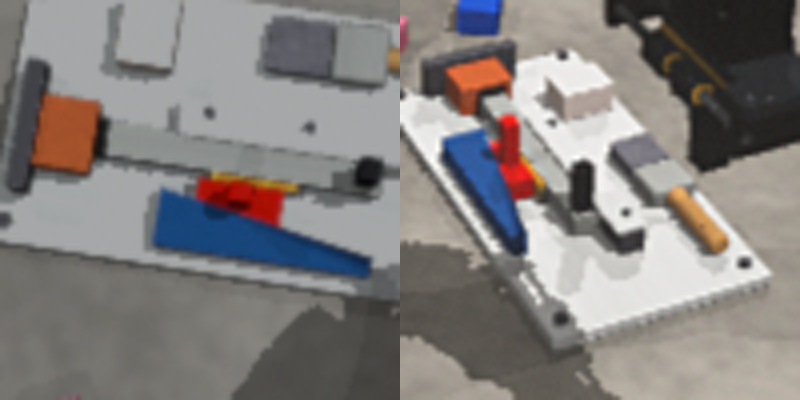

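The specimen is against the fence with the nose on it; the wedge touches the shoe. The "138.7" is probably contaminated by red/brass wedge pixels (14 extra), so I'm checking with those masked out.

```bash
sed -i 's/\[None\]<275/[None]<250/' look.py; python3 look.py
```

```text
spec 246 [225.92 228.06] [145.2   2.5]
red 119 [270.37 244.3 ] [18.7 28.7]
20.3 [ 0.453  -0.2774  0.2355] fix [-287.8   24.4] Ffix [-0.05 -0.3 ] 0.12
```

play_rows:
  commands:
    - [0,0,0,0,0,0,0]
    - [0,0,0,0,0,0,0]
    - [0,0,0,0,0,0,0]

```text
time: 20.68
ee_pos: [0.4528, -0.2782, 0.2356]
eef_rot: [0.759, 0.651, 0.0, -0.0]
ft_force: [-0.6, 0.6, 0.1]
width: 0.0008
```

```bash
python3 look.py; python3 -c "
from bench import r
print(r.close_job())"
```

```text
spec 246 [225.92 228.06] [145.2   2.5]
red 116 [270.35 244.37] [18.7 28.9]
20.725 [ 0.4528 -0.2783  0.2356] fix [-288.7   24.4] Ffix [-0.6  1.3] -0.3
the job is handed in; nothing more can be done
None
```

The specimen is home against the fence, the wedge is jammed on the shoe, and the job was handed in at about 20.7 s with the arm clear of everything; it gave no verdict.

- **Bar:** I pushed it by the post with closed fingers until the specimen stopped at fixture x ≈ 145 mm. The wrist force peaked at about 8 N. Taking off about 3–4 N of bar friction, the nose was pressing on the specimen with about 4–5 N. After I let go, the pad should hold about 3 N.
- **Wedge:** I pushed the tab along its ramp until it jammed on the shoe after roughly 35 mm. The push held steady at about 12 N along the ramp, and then I backed off slowly.
- **Last checks:** The specimen stayed at x ≈ 145.2 mm after I released the bar and after I jammed the wedge. The last picture shows it against the fence with the nose on it, and the wedge touching the shoe. The plate's bystanders looked undisturbed; I made no separate check of the others, and the arm passed well above them.

Three things disagreed or went unmeasured:

- **Specimen position:** One reading of 138.7 mm came from stray red pixels. Masking them out gave 145.2 mm.
- **Upward force:** I saw about 5–6 N upwards on the tool during the jam. I took it to be friction on the tab.
- **Clamp forces:** I did not measure the nose and shoe forces after release. They are inferred from the push forces.

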